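# Lock the right volume pedal into the pedal rack

## Task

One of the three look-alike aluminium volume pedals is the right width for the bay between the silver looper and the purple phaser: one is too wide and one would rattle about. Without picking it up, slide the one that fits along the bench and fully home into the bay; then swing the red gate shut across the mouth, take the orange-handled pin from the yellow pick holder and push it fully down through the eye of the gate into the lug below. Leave the two other pedals, the chrome slide, the spanner and the mug where they are.

Things in the scene. Friction and masses are not known exactly. Their poses are not given: they have to be found in the camera images.
- pedal_a: aluminium volume pedal, rubber tread and black dial on top. 64 mm wide (own x), 110 mm long (own y), flat upright sides 36 mm high, 52 mm high over the dial, 0.55 kg. Origin: centre of underside. Stands loose on the bench, long axis roughly across the robot's view (along world y)
- pedal_b: aluminium volume pedal, rubber tread and black dial on top. 78 mm wide (own x), 110 mm long (own y), flat upright sides 36 mm high, 52 mm high over the dial, 0.55 kg. Origin: centre of underside. Stands loose on the bench, long axis roughly across the robot's view (along world y)
- pedal_c: aluminium volume pedal, rubber tread and black dial on top. 92 mm wide (own x), 110 mm long (own y), flat upright sides 36 mm high, 52 mm high over the dial, 0.55 kg. Origin: centre of underside. Stands loose on the bench, long axis roughly across the robot's view (along world y)
- rack: fixed rack with an open bay at bench level, silver looper on its +x side, purple phaser on its -x side (46 mm high, 57 over knobs, |x| 46 to 112, y 22 to 114 mm). Origin: middle of the bay's mouth, on the bench; own y points into the bay (robot's left), x away from the robot. Bay 83 mm wide, rails 30 high, mouth flared to 108 mm; back stop at y = 118: a pedal fully home has its centre at y = 63 mm
- gate (a joint): angle of the red gate about an upright hinge: 0 = shut across the mouth on its stop (bar along rack -x), grows opening, counter-clockwise from above; at pi/2 the bar points along rack -y. Starts open at 1.6 to 1.95. Stays where left; about 1 N moves it. Bar 12 mm thick, z = 14 to 46 mm, straight from hinge to eye
- gate_hinge (a point): hinge axis of the gate, at its top (z = 46 mm): on a fixed post of 9 mm radius, 48 mm high, at rack x = 66, y = -18 mm
- gate_eye (a point): centre of the 16 mm through hole in the 32 x 32 x 12 mm plate at the gate's free end, at the plate's top, z = 46 mm; 128 mm from the hinge. With the gate shut it is right above the lug's hole
- lug_hole (a point): top (z = 30 mm) of the 16 mm upright through hole in the steel lug, a fixed 30 x 30 mm block 30 mm high, at rack x = -62, y = -18 mm
- pin: locking pin standing in the pick holder, 90 mm long. Origin: centre of the lower tip; own z up the pin. Steel shank 10 mm diameter, tapered tip, z = 0 to 40 mm; collar 26 mm diameter, 40 to 45 mm; orange handle 16 mm diameter, 45 to 90 mm; 60 g. Fully home, its collar lies on the gate's eye and its tip is 6 mm above the bench
- pick_holder: fixed yellow plastic pick holder with a wire spring clip, 44 x 44 x 44 mm block, origin centre of underside; the pin stands in its 13.5 mm bore with the collar on the top face
- slide: bystander: chrome guitar slide standing upright, 27 mm diameter, 65 mm high; origin centre of underside
- spanner: bystander: stainless spanner lying flat, 160 mm long along own x
- mug: bystander: blue mug, 76 mm diameter, 85 mm high; origin centre of underside

How it is judged:
On the way, in this order (a step that is already met when the one before it is completed fails the run):
1. the pedal that fits is fully home in the bay (y of pedal_b in the frame of rack between 0.057 and 0.07 m and x of pedal_b in the frame of rack between -0.006 and 0.006 m and angle between the y axis of pedal_b and the y axis of rack, either way round below 0.08 rad and height (world z) of pedal_b below 0.005 m and angle between pedal_b's own z axis and vertical below 0.06 rad), for 0.2 s.
2. the gate is shut across it (all of step 1 and value of joint gate below 0.08 rad), for 0.2 s.
3. the pin is fully down through the gate's eye and the lug (all of step 2 and horizontal distance between pin and lug_hole below 0.006 m and height (world z) of pin below 0.011 m and angle between pin's own z axis and vertical below 0.15 rad), for 0.2 s.
At the end, for the whole second after the job is handed in: the 78 mm pedal stands flat on the bench in the bay, within 6 mm of the back stop and straight, the gate is shut (within 0.08 rad), and the pin is upright through the gate's eye and the lug with its tip less than 11 mm above the bench; all at rest (all of step 3 and linear speed of each of pedal_b, pin below 0.02 m/s); the robot touches nothing.
It fails at once if the pedal that fits is lifted off the bench (over 15 mm) or tipped (height (world z) of pedal_b above 0.015 m or angle between pedal_b's own z axis and vertical above 0.35 rad).
It fails at once if one of the two other pedals, the chrome slide, the spanner or the mug is moved by more than 25 mm (distance of any of pedal_a, pedal_c, slide, spanner, mug from where it was at the start of the episode above 0.025 m).
It also fails if it takes over 70 s, if anything falls off the work surface, if the arm or the gripper's body presses on something with over 40 N, if the wrist force passes 120 N, or if a joint passes its speed limit or range.

## Robot

A 7-joint arm with a two-finger parallel gripper is mounted at the origin on the work surface. World frame = base frame: x ahead of the robot, y to its left, z up, the work surface at z = 0. Lengths are in m, angles in rad, forces in N, time in s.
With the tool pointing down it reaches from about 0.425 to 0.875 m from the base axis. Payload 8.4 kg.
Tool frame: the origin (TCP) lies between the finger pads; the fingertips stand 17 mm ahead of it and the grasp point (between the pads) lies 2 mm behind it (tip_extent is the distance from the TCP to the fingertips, in m); z points along the fingers, y is the line along which they close (so a half turn about z gives the same grasp; the last joint's range is limited). The gripper opens to 85 mm and grips with 20 to 120 N. Pads are 22 mm wide; open, the fingers measure 114 mm over their backs; the gripper's body (76 mm by 85 mm) begins 54 mm behind the grasp point. The pads swing forward as they close: fully open they stand 13 mm farther back than shut.
Start: joints at [-1.237, 0.333, 0.04, 1.465, -0.013, 1.343, -0.059], TCP at [0.273, 0.59, 0.248] pointing down, gripper open.
Joint ranges: [-2.58, 2.58], [-0.38, 2.09], [-1.3, 1.39], [0.25, 2.4], [-1.5, 4.64], [0.08, 2.09], [-2.65, 2.65]. Speed limits (rad/s): [2.22, 2.22, 2.79, 2.79, 3.14, 3.14, 3.14].

## Interface

Orientations are given as a unit quaternion [x, y, z, w].
In Python, from rig import * gives the robot as it stands.
- The arm moves only by the tool carry_out, never from a script. Its argument "commands" is one flat list of numbers, 6 for each row, row after row: the shift along the tool's x, y, z in m, then the turn, a rotation vector about the tool's x, y, z in degrees. In form: [x, y, z, rx, ry, rz, x, y, z, rx, ry, rz, ...]. A call has 1 to 8 rows; each row shifts and turns the commanded pose from where the row before left it, along the tool's axes as they then stand; what a row does not reach is not made up. A row lasts 1/10 s, in which the tool goes at most 50 mm and 8.59 degrees, less where a joint would pass 70% of its speed; a pose out of reach is approached as far as the arm can. A call with a gripper value outside its range is refused whole. "gripper" is the opening, from 0 (shut) to 1 (fully open), set as the call begins (left out, the last holds). The fingers move at their own pace and stop on an object; "squeeze" is the grip in N (left out, the last holds). Time passes only in rows, so rows that do not move let the fingers close. It gives the time, the measured TCP pose, the force, the opening and the grip force at its end, in the units of the state.
- get_obs(): the state, without advancing time (a new reading comes with each control period).
- get_image(name): name is "scene" or "top" or "wrist"; returns (picture, depth): 420x560x3 uint8, red, green, blue; 420x560 float32, m along the optical axis (not along the pixel's ray), 0 where there is no reading.
- get_calibration(name): a dict with "fx", "fy", "cx", "cy" (pixels), "cam_to_world" (4x4, takes a point from camera to world coordinates); the wrist camera has in their place "mount" (4x4, takes a point from camera to tool coordinates, whose origin is the TCP and whose axes are the flange's). Camera axes: x right, y up, looking along -z (the intrinsics and any distortion apply to the point x, -y, -z); pixel columns grow to the right and rows downward; lengths in m; the calibration is good to about 2 mm. A picture is of the moment at which its call begins: read the wrist's pose just before it. get_calibration takes no time and is no camera call.
- close_job(): hands the job in; it is judged then, once.
The state is a dict: "time_s": time; "joints": joint angles; "dq": joint speeds; "effort": joint torques, N m; "position": TCP position; "orientation": TCP orientation; "wrist_force": force on the tool from outside, world axes, zero at the start; "torque": the same for the moment, N m; "width": finger opening in m; "grip_force": force on a finger pad.
Only numpy, scipy, OpenCV 4.12 (cv2) and the standard library are available. Lean on these libraries where they do the work, as an engineer would, in place of code of your own. Each camera call takes 0.05 s, during which the arm holds its last target. There are 200 camera calls.

## Working session

There is one attempt and no reset: what is moved stays moved. The work goes in short steps, Python scripts to look and compute and a tool call to move; the robot and the scene stay as the last step left them, time stands still between calls to the robot, and variables do not carry over. Pictures are saved under pics/ and viewed, at most 12 in all, crops included, and the job is handed in when it is done.

Besides the shell and the picture viewer there is one more tool, called after "Emit:" as name(argument=value, ...) on one line, values as JSON. carry_out: Moves the arm, as the interface text tells. Its arguments: {"type":"object","properties":{"commands":{"type":"array"},"gripper":{"type":"number"},"squeeze":{"type":"number"}},"required":["commands"]}

```bash
mkdir -p pics; ls
cat > h.py <<'E'
from rig import *
import numpy as np, cv2
from scipy.spatial.transform import Rotation as R
def save(n,im): cv2.imwrite('pics/'+n,cv2.cvtColor(im,cv2.COLOR_RGB2BGR))
def T(name,obs=None):
    c=get_calibration(name)
    if 'mount' in c:
        o=obs or get_obs(); M=np.eye(4); M[:3,:3]=R.from_quat(o['orientation']).as_matrix(); M[:3,3]=o['position']
        return c,M@np.array(c['mount'])
    return c,np.array(c['cam_to_world'])
def ray(name,u,v,z,obs=None):
    c,M=T(name,obs); k=np.array([[c['fx'],0,c['cx']],[0,c['fy'],c['cy']],[0,0,1]],float)
    d=c.get('dist',c.get('distortion'))
    p=cv2.undistortPoints(np.array([[[u,v]]],float),k,None if d is None else np.array(d,float))[0,0]
    r=M[:3,:3]@np.array([p[0],-p[1],-1]); o=M[:3,3]
    return o+r*(z-o[2])/r[2]
def cloud(name,dep,obs=None):
    c,M=T(name,obs); v,u=np.indices(dep.shape)
    P=np.stack([(u-c['cx'])/c['fx']*dep,-(v-c['cy'])/c['fy']*dep,-dep],-1)
    return P@M[:3,:3].T+M[:3,3]
E
python3 - <<'E'
from h import *
o=get_obs();print(o)
for n in('scene','top','wrist'):
    im,d=get_image(n);save(n+'0.png',im);np.savez('/tmp/'+n+'0.npz',im=im,d=d);c=get_calibration(n);print(n,c)
E
```

```text
pics
{'time_s': 0.0, 'joints': array([-1.23719651,  0.33391454,  0.03984402,  1.46630237, -0.0133982 ,
        1.34329129, -0.05852077]), 'dq': array([ 6.35903829e-04,  8.56509768e-04,  6.26403370e-04,  1.01625567e-03,
       -3.67770940e-04, -2.13618450e-05,  7.41036100e-04]), 'effort': array([ 3.96492696e-04, -6.58559346e+01,  1.36567656e+00, -4.05567205e+01,
        1.67720258e-02,  1.21935169e-02, -3.33512401e-05]), 'position': array([0.27244351, 0.58966238, 0.24740326]), 'orientation': array([ 2.14719633e-01,  9.76675380e-01, -8.15287536e-04, -1.25945234e-04]), 'wrist_force': array([-0.17947917, -0.06057184,  0.53724609]), 'torque': array([-0.00987882,  0.02990939, -0.00757749]), 'grip_force': 0.0, 'width': 0.08537406716539471}
scene {'fx': 444.4131931929433, 'fy': 444.4131931929433, 'cx': 279.8430897444875, 'cy': 205.3709361479851, 'cam_to_world': array([[ 0.81442523, -0.45969737,  0.35410433,  0.99977893],
       [ 0.57996911,  0.62526605, -0.52218597, -0.59108823],
       [ 0.0186381 ,  0.63065101,  0.77584272,  0.92111897],
       [ 0.        ,  0.        ,  0.        ,  1. 
[... 236 characters left out ...]
5639e-01, -1.33771865e-03, -2.84036886e-02,
        -1.59679226e-02],
       [-2.84227505e-02,  7.65272288e-02,  9.96662295e-01,
         1.16624956e+00],
       [ 0.00000000e+00,  0.00000000e+00,  0.00000000e+00,
         1.00000000e+00]])}
wrist {'fx': 307.4553637036609, 'fy': 307.4553637036609, 'cx': 279.0371289989347, 'cy': 206.47388387478165, 'mount': array([[ 1.10441973e-03,  9.65758895e-01,  2.59438889e-01,
         6.57684265e-02],
       [ 9.99999374e-01, -1.11259758e-03, -1.15318204e-04,
        -1.67218439e-05],
       [ 1.77281498e-04,  2.59438854e-01, -9.65759520e-01,
        -1.24988094e-01],
       [ 0.00000000e+00,  0.00000000e+00,  0.00000000e+00,
         1.00000000e+00]])}
```

View pics/top0.png

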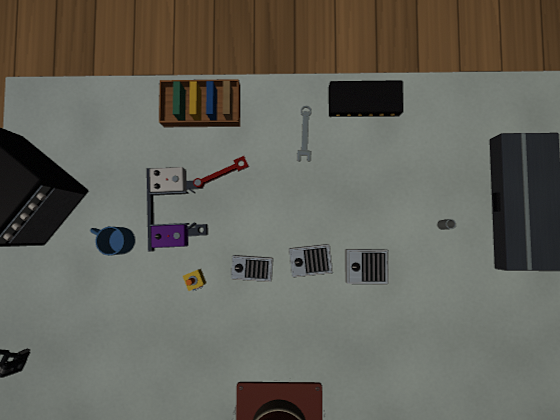

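View pics/scene0.png

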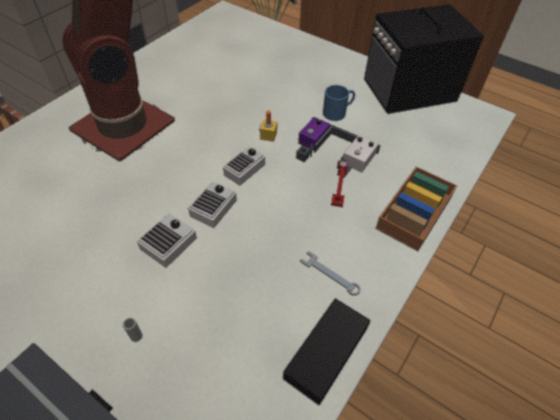

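The top view shows the rack at about (170,208) opening to the right, and the red gate open with its eye at (241,163). The three pedals are at (251,268), (311,260) and (367,267), growing wider to the right. The yellow holder is at (194,280). The scene view agrees with this, so next I'll measure.

Run:
```python
from h import *
z=np.load('/tmp/top0.npz');im,d=z['im'],z['d'];P=cloud('top',d)
hsv=cv2.cvtColor(im,cv2.COLOR_RGB2HSV);H,S,V=cv2.split(hsv)
print('table z',[round(float(P[v,u,2]),4) for v,u in((330,300),(210,300),(150,280),(330,200))])
hm=((P[...,2]>.008)&(P[...,2]<.12)&(d>0)).astype(np.uint8)
def rep(n,m,ztop=None):
    q=P[m]; 
    r=cv2.minAreaRect(q[:,:2].astype(np.float32)*1000)
    print(n,'n',len(q),'c',np.round(r[0],1),'sz',np.round(r[1],1),'ang',round(r[2],1),'zmed/95',np.round(np.percentile(q[:,2],[50,95])*1000,1))
n,l,s,c=cv2.connectedComponentsWithStats(hm)
for i in range(1,n):
    if 15<s[i,4]<4000: print(s[i],np.round(c[i]));rep('comp',l==i)
# pedals: top-face points between 30 and 42 mm
for nm,(u,v) in dict(L=(251,268),M=(311,260),Rr=(367,267)).items():
    m=np.zeros_like(hm,bool);m[v-28:v+28,u-29:u+29]=1;rep(nm,m&(P[...,2]>.03)&(P[...,2]<.042))
for nm,m in dict(red=((H<6)|(H>174))&(S>150)&(V>70),yel=(H>18)&(H<32)&(S>130),orange=(H>6)&(H<17)&(S>170)&(V>120),pur=(H>130)&(H<160)&(S>80)).items():
    m=m&(np.indices(m.shape)[0]>140)&(np.indices(m.shape)[0]<300); 
    if m.sum()>3: rep(nm,m)
c=im[140:310,140:410];save('crop.png',cv2.resize(c,None,fx=2.9,fy=2.9,interpolation=cv2.INTER_CUBIC))
```

```text
table z [-0.003, -0.0008, -0.0024, 0.002]
[ 159   79   82   48 2807] [200. 102.]
comp n 2807 c [878.2 221.1] sz [221.6 121.5] ang 90.0 zmed/95 [49.2 77.4]
[ 329   80   75   37 2619] [366.  98.]
comp n 2619 c [ 887.2 -239.1] sz [ 94.  201.3] ang 0.6 zmed/95 [43.8 47.6]
[   1  128   87  118 2166] [ 51. 195.]
comp n 2166 c [656.3 622.8] sz [320.6 156.4] ang 13.6 zmed/95 [ 69.4 115.2]
[194 156  55  33 448] [221. 173.]
comp n 448 c [680. 161.] sz [ 32.6 157.6] ang 24.2 zmed/95 [44.7 48.9]
[ 147  167   61   85 2373] [168. 208.]
comp n 2373 c [585. 283.] sz [229.6 162.3] ang 2.9 zmed/95 [43.7 52.4]
[438 219  19  11 158] [447. 224.]
comp n 158 c [ 539.8 -446.9] sz [26.8 25.6] ang 63.2 zmed/95 [46.  65.3]
[ 91 227  44  29 763] [113. 240.]
comp n 763 c [494.6 452.4] sz [ 74.1 101.6] ang 2.8 zmed/95 [56.1 85.4]
[ 289  244   44   33 1203] [311. 260.]
comp n 1203 c [442.7 -84.9] sz [ 78.  110.1] ang 6.2 zmed/95 [42.4 49.1]
[ 346  249   43   36 1483] [367. 266.]
comp n 1483 c [ 427.3 -236. ] sz [111.6  92. ] ang 89.0 zmed/95 [42.6 49.1]
[231 255  43  27 992] [252. 268.]
comp n 992 c [421.3  73.7] sz [110.1  64.3] ang 86.2 zmed/95 [42.4 49.7]
[183 269  23  22 335] [194. 280.]
comp n 335 c [388. 229.] sz [48.8 45.2] ang 22.3 zmed/95 [43.5 92.9]
[ 237  382   86   38 2921] [280. 401.]
comp n 2921 c [69.2 -0.4] sz [ 96.7 228.7] ang 0.9 zmed/95 [12.3 92.2]
L n 440 c [421.4  73.7] sz [110.   64.2] ang 86.4 zmed/95 [37.7 41.8]
M n 533 c [442.8 -84.9] sz [ 77.6 110. ] ang 6.1 zmed/95 [38.8 41.7]
Rr n 598 c [ 427.1 -235.6] sz [110.8  90.9] ang 88.5 zmed/95 [39.1 41.8]
red n 238 c [608.9 146.8] sz [226.9 313.8] ang 3.1 zmed/95 [45.5 49. ]
yel n 256 c [513.8 373.8] sz [741.3 241.9] ang 70.5 zmed/95 [ 43.2 198.3]
orange n 22 c [390.2 231.7] sz [10.7 10.1] ang 0.2 zmed/95 [93.  95.4]
pur n 960 c [618.8  62.7] sz [1297.4  289.5] ang 89.2 zmed/95 [ 45.4 211.2]
```

View pics/crop.png

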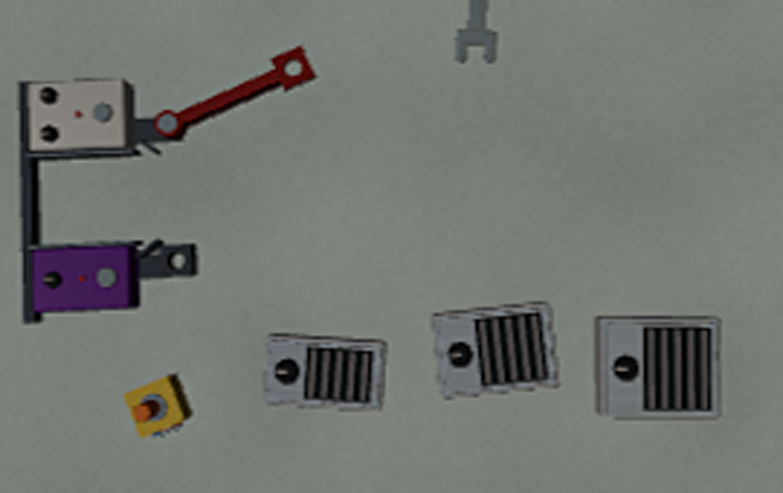

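```bash
cat >> h.py <<'E'
def plan(x,y,z,yaw,n):
    """rows (tool frame) from present pose to target; yaw = world angle of tool y, deg"""
    o=get_obs();A=R.from_quat(o['orientation']);p=np.array(o['position'])
    Yx=np.cos(np.radians(yaw));Yy=np.sin(np.radians(yaw))
    B=R.from_matrix(np.array([[-Yy,Yx,0],[Yx,Yy,0],[0,0,-1]]))
    rv=(A.inv()*B).as_rotvec()/n; s=(np.array([x,y,z])-p)/n; q=A
    for i in range(n):
        print(*np.round(q.inv().apply(s),4),*np.round(np.degrees(rv),2),sep=', ',end=',\n'); q=q*R.from_rotvec(rv)
    print('dist',np.linalg.norm(s*n))
def now():
    o=get_obs();m=R.from_quat(o['orientation']).as_matrix()
    print('t',round(o['time_s'],2),'p',np.round(o['position'],4),'yaw',round(np.degrees(np.arctan2(m[1,1],m[0,1])),2),'tilt',round(np.degrees(np.arccos(-m[2,2])),2),'F',np.round(o['wrist_force'],1),'w',round(o['width'],4),'g',round(o['grip_force'],1),'j',np.round(o['joints'],2));return o
E
python3 - <<'E'
from h import *
print('hinge',ray('top',197.9,182.8,.048),'lug',ray('top',201.7,229.7,.030))
z=np.load('/tmp/top0.npz');im,d=z['im'],z['d'];P=cloud('top',d)
H,S,V=cv2.split(cv2.cvtColor(im,cv2.COLOR_RGB2HSV))
m=(H>130)&(H<160)&(S>80);m[:210]=0;m[255:]=0;m[:,:140]=0;m[:,200:]=0
m&=P[...,2]>.04;print('pur',cv2.minAreaRect((P[m][:,:2]*1000).astype(np.float32)))
plan(.52,.22,.25,3,12)
E
```

```text
hinge [0.6513152  0.21954797 0.048     ] lug [0.52489406 0.21103286 0.03      ]
pur ((516.29052734375, 165.24256896972656), (58.32571792602539, 360.60491943359375), 3.0441577434539795)
-0.0316, -0.0193, -0.0002, -0.01, 0.0, 5.18,
-0.0333, -0.0164, -0.0002, -0.01, 0.0, 5.18,
-0.0346, -0.0133, -0.0002, -0.01, 0.0, 5.18,
-0.0357, -0.0101, -0.0002, -0.01, 0.0, 5.18,
-0.0364, -0.0069, -0.0002, -0.01, 0.0, 5.18,
-0.0369, -0.0035, -0.0002, -0.01, 0.0, 5.18,
-0.0371, -0.0002, -0.0002, -0.01, 0.0, 5.18,
-0.0369, 0.0032, -0.0002, -0.01, 0.0, 5.18,
-0.0365, 0.0065, -0.0002, -0.01, 0.0, 5.18,
-0.0358, 0.0098, -0.0002, -0.01, 0.0, 5.18,
-0.0347, 0.0129, -0.0002, -0.01, 0.0, 5.18,
-0.0334, 0.016, -0.0002, -0.01, 0.0, 5.18,
dist 0.44496629758794687
```

Emit:
carry_out(commands=[-0.032,-0.019,0,0,0,5.2,-0.033,-0.016,0,0,0,5.2,-0.035,-0.013,0,0,0,5.2,-0.036,-0.01,0,0,0,5.2,-0.036,-0.007,0,0,0,5.2,-0.037,-0.003,0,0,0,5.2,-0.037,0,0,0,0,5.2])

```text
time_s: 0.85
position: [0.4188, 0.374, 0.2482]
orientation: [0.511, 0.86, -0.0, -0.0]
wrist_force: [0.7, 0.8, 0.6]
width: 0.0856
grip_force: 0.0
```

Emit:
carry_out(commands=[-0.037,0.003,0,0,0,5.2,-0.036,0.006,0,0,0,5.2,-0.036,0.01,0,0,0,5.2,-0.035,0.013,0,0,0,5.2,-0.033,0.016,0,0,0,5.2,0,0,0,0,0,0,0,0,0,0,0,0])

```text
time_s: 1.55
position: [0.5207, 0.2206, 0.2481]
orientation: [0.69, 0.724, -0.0, -0.0]
wrist_force: [-0.3, 0.2, 0.5]
width: 0.0857
grip_force: 0.0
```

Run:
```python
from h import *
o=now();im,d=get_image('wrist');save('w1.png',im);np.savez('/tmp/w1.npz',im=im,d=d,p=o['position'],q=o['orientation'])
```

```text
t 1.55 p [0.5207 0.2206 0.2481] yaw 2.73 tilt 0.03 F [-0.3  0.2  0.5] w 0.0857 g 0.0 j [-0.84  0.16  0.41  1.69 -0.07  1.3  -0.37]
```

View pics/w1.png

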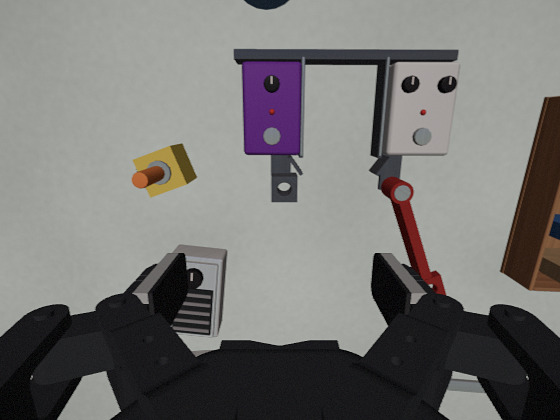

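```bash
cat >> h.py <<'E'
def ell(m):
    c=max(cv2.findContours(m.astype(np.uint8),cv2.RETR_EXTERNAL,cv2.CHAIN_APPROX_NONE)[0],key=cv2.contourArea)
    return cv2.fitEllipse(c) if len(c)>5 else cv2.minAreaRect(c)
def box(m,u0,u1,v0,v1):
    k=np.zeros(m.shape,bool);k[v0:v1,u0:u1]=1;return m&k
E
python3 - <<'E'
from h import *
z=np.load('/tmp/w1.npz');im,d=z['im'],z['d'];o=dict(position=z['p'],orientation=z['q']);P=cloud('wrist',d,o)
H,S,V=cv2.split(cv2.cvtColor(im,cv2.COLOR_RGB2HSV))
g=V.astype(int)
print(im[178:194,276:294].mean(-1).astype(int))
m=box(g>110,276,294,176,196);e=ell(m);print('lug',e,ray('wrist',*e[0],.03,o),'depth z lug',P[198,280],P[168+30,290])
m=box(S<60,388,418,176,206)&(V>60);e=ell(m);print('hinge',e,ray('wrist',*e[0],.048,o),P[191,403])
m=box((H<18)&(S>150),120,172,155,200);q=P[m];print('orange',len(q),np.percentile(q[:,2],[50,99]))
top=m&(P[...,2]>.088);e=ell(top);print('pin top',e,ray('wrist',*e[0],.094,o))
m=box((H>18)&(H<35)&(S>100),120,200,130,200)&(abs(P[...,2]-.044)<.006);print('holder',cv2.minAreaRect((P[m][:,:2]*1000).astype(np.float32)),np.median(P[m][:,2]))
m=box((H>125)&(H<160)&(S>80),235,302,55,160)&(abs(P[...,2]-.046)<.006);print('purple',cv2.minAreaRect((P[m][:,:2]*1000).astype(np.float32)),np.median(P[m][:,2]))
m=box((S<40)&(V>140),385,460,55,165)&(abs(P[...,2]-.046)<.006);print('silver',cv2.minAreaRect((P[m][:,:2]*1000).astype(np.float32)),np.median(P[m][:,2]))
k=(P[...,2]>.02)&(P[...,2]<.036)
print('rails at row', [(r,np.round([P[r,u]*1000 for u in np.where(k[r,295:395])[0]+295],0).tolist()[::2]) for r in (100,)])
m=((H<6)|(H>174))&(S>140)&(V>50);q=P[box(m,380,450,200,290)];r=cv2.fitLine((q[:,:2]*1000).astype(np.float32),cv2.DIST_L2,0,.01,.01).ravel();print('gate dir',r)
E
```

```text
[[ 64  65  67  66  67  65  62  64  61  63  63  64  66  69  66  67  66  64]
 [ 64  65  63  64  64  65  66  64  64  63  63  63  63  64  67  66  66  62]
 [ 64  66  62  65  67  66  65  64  64  62  63  62  63  61  65  67  68  65]
 [ 62  64  64  66  62  62  61  57  58  61  59  61  64  62  62  62  67  69]
 [ 59  64  64  62  54  57  81  95 104  92  72  56  58  65  61  60  64  65]
 [ 61  59  59  62 101 148 170 175 174 175 170 143  85  50  61  64  62  60]
 [ 62  57  65 124 165 172 170 169 168 169 170 171 160 111  52  64  64  64]
 [ 62  53 120 165 169 168 166 167 166 165 165 167 171 153  91  57  62  65]
 [ 59  72 140 172 168 167 166 167 166 165 165 166 170 154  94  53  65  64]
 [ 54  85 148 174 167 167 166 165 164 164 164 166 168 136  44  41  62  66]
 [ 58  36  76 147 172 170 168 166 166 165 167 171 152  85  25  45  60  64]
 [ 60  37  26  96 156 174 172 170 168 169 168 148 101  37  28  45  61  65]
 [ 63  47  31  28  50 106 146 157 156 146 116  68  36  35  31  50  60  64]
 [ 60  53  37  36  37  38  38  44  43  40  39  38  39  36  38  55  65  64]
 [ 62  54  39  37  41  44  44  45  44  42  43  46 
[... 592 characters left out ...]
84035873413086, 17.756607055664062), 97.12416076660156) [0.39307699 0.23075993 0.094     ]
holder ((391.4620056152344, 229.90451049804688), (45.110904693603516, 43.34417724609375), 22.89474105834961) 0.04346819043711875
purple ((508.8412780761719, 299.732177734375), (58.948204040527344, 90.11383819580078), 2.7382187843322754) 0.04529012242795716
silver ((663.2904052734375, 306.91839599609375), (64.6595687866211, 91.31551361083984), 2.5336244106292725) 0.0452063431750655
rails at row [(100, [[540.0, 312.0, 30.0], [542.0, 312.0, 29.0], [626.0, 316.0, 26.0], [627.0, 316.0, 30.0], [629.0, 316.0, 30.0], [630.0, 316.0, 34.0]])]
gate dir [ 5.5193794e-01 -8.3388519e-01  6.8141833e+02  1.5930045e+02]
```

The wrist view shows the lug hole at (284,187), the hinge at (402,191), the pin top at (141,179) and the bay between the rails at columns 303–385. It also shows the gate bar running down to (435,280), and the near pedal is the narrow one. Rack yaw comes out at about 2.65° and its origin at about (0.587, 0.237). Next I'll look at pedal B from close by.

Run:
```python
from h import *
plan(.452,-.16,.2,6.2,11)
```

```text
-0.0344, -0.0079, 0.0044, -0.0, -0.0, -0.3,
-0.0343, -0.0081, 0.0044, -0.0, -0.0, -0.3,
-0.0343, -0.0083, 0.0044, -0.0, -0.0, -0.3,
-0.0342, -0.0085, 0.0044, -0.0, -0.0, -0.3,
-0.0342, -0.0086, 0.0044, -0.0, -0.0, -0.3,
-0.0341, -0.0088, 0.0044, -0.0, -0.0, -0.3,
-0.0341, -0.009, 0.0044, -0.0, -0.0, -0.3,
-0.034, -0.0092, 0.0044, -0.0, -0.0, -0.3,
-0.034, -0.0094, 0.0044, -0.0, -0.0, -0.3,
-0.0339, -0.0095, 0.0044, -0.0, -0.0, -0.3,
-0.0339, -0.0097, 0.0044, -0.0, -0.0, -0.3,
dist 0.3908497779534635
```

Emit:
carry_out(commands=[-0.034,-0.008,0.004,0,0,-0.3,-0.034,-0.008,0.004,0,0,-0.3,-0.034,-0.008,0.004,0,0,-0.3,-0.034,-0.009,0.004,0,0,-0.3,-0.034,-0.009,0.005,0,0,-0.3,-0.034,-0.009,0.005,0,0,-0.3])

```text
time_s: 2.2
position: [0.4817, 0.0149, 0.2222]
orientation: [0.677, 0.736, 0.0, -0.0]
wrist_force: [0.9, -0.5, -0.2]
width: 0.0855
grip_force: 0.0
```

Emit:
carry_out(commands=[-0.034,-0.009,0.004,0,0,-0.3,-0.034,-0.009,0.004,0,0,-0.3,-0.034,-0.009,0.004,0,0,-0.4,-0.034,-0.009,0.005,0,0,-0.4,-0.034,-0.01,0.005,0,0,-0.3,0,0,0,0,0,0,0,0,0,0,0,0])

```text
time_s: 2.9
position: [0.4522, -0.1581, 0.2003]
orientation: [0.667, 0.745, 0.0, -0.0]
wrist_force: [-0.3, 0.0, 0.6]
width: 0.0855
grip_force: 0.0
```

Run:
```python
from h import *
o=now();im,d=get_image('wrist');save('w2.png',im);np.savez('/tmp/w2.npz',im=im,d=d,p=o['position'],q=o['orientation'])
P=cloud('wrist',d,o)
for nm,lo,hi in(('top',.03,.042),('all',.012,.056)):
    m=(P[...,2]>lo)&(P[...,2]<hi)&(abs(P[...,0]-.445)<.075)&(abs(P[...,1]+.085)<.07);m&=d>0
    n,l,s,c=cv2.connectedComponentsWithStats(m.astype(np.uint8));i=1+s[1:,4].argmax()
    q=P[l==i];print(nm,s[i],cv2.minAreaRect((q[:,:2]*1000).astype(np.float32)),np.percentile(q[:,2],[5,50,99]))
```

```text
t 2.9 p [ 0.4522 -0.1581  0.2003] yaw 6.35 tilt 0.03 F [-0.3  0.   0.6] w 0.0855 g 0.0 j [-0.49 -0.01  0.74  1.96  0.01  1.19  0.36]
top [ 235   49   89  127 4425] ((443.4554138183594, -85.13494873046875), (78.2669677734375, 110.39061737060547), 5.974992275238037) [0.03373983 0.04055577 0.0419609 ]
all [  235    49    89   127 10713] ((443.4554138183594, -85.13494873046875), (78.2669677734375, 110.39061737060547), 5.974992275238037) [0.0344819  0.04339317 0.05204394]
```

View pics/w2.png

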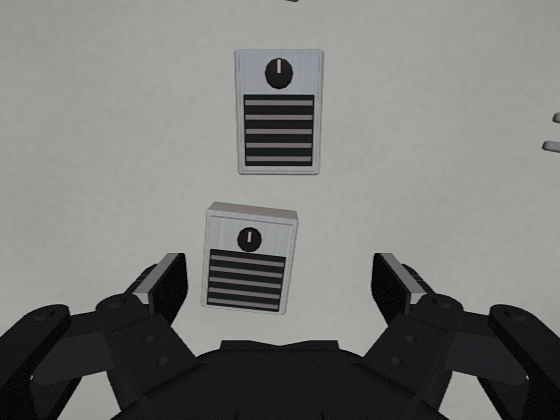

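The upper pedal at (279,110) is B: 78 × 110 mm, centred at (0.4435, −0.085) with yaw 6.0°. The lower one is C. I'll grip B near its rear end.

Run:
```python
from h import *
plan(.4475,-.1229,.02,6.0,6)
```

```text
0.0058, -0.0002, 0.0301, 0.0, -0.0, 0.07,
0.0058, -0.0002, 0.0301, 0.0, -0.0, 0.07,
0.0058, -0.0002, 0.0301, 0.0, -0.0, 0.07,
0.0058, -0.0002, 0.0301, 0.0, -0.0, 0.07,
0.0058, -0.0002, 0.0301, 0.0, -0.0, 0.07,
0.0058, -0.0002, 0.0301, 0.0, -0.0, 0.07,
dist 0.18367751770653457
```

Emit:
carry_out(commands=[0.0174,-0.0006,0.03,0,0,0.2,0.0174,-0.0006,0.03,0,0,0.2,0,0,0.03,0,0,0,0,0,0.02,0,0,0,0,0,0,0,0,0,0,0,0,0,0,0])

```text
time_s: 3.55
position: [0.4475, -0.1235, 0.0908]
orientation: [0.669, 0.743, -0.0, -0.0]
wrist_force: [0.7, -0.6, -0.5]
width: 0.0855
grip_force: 0.0
```

Run:
```python
from h import *
now();plan(.4475,-.1229,.02,6.0,1)
```

```text
t 3.55 p [ 0.4475 -0.1235  0.0908] yaw 6.01 tilt 0.03 F [ 0.7 -0.6 -0.5] w 0.0855 g 0.0 j [-0.5   0.12  0.72  2.11 -0.1   0.94  0.38]
0.0006, 0.0001, 0.0708, -0.03, 0.01, 0.01,
dist 0.07075632863172061
```

Emit:
carry_out(commands=[0,0,0.02,0,0,0,0,0,0.015,0,0,0,0,0,0.015,0,0,0,0,0,0.01,0,0,0,0,0,0.008,0,0,0,0,0,0,0,0,0])

```text
time_s: 4.15
position: [0.4471, -0.1243, 0.0222]
orientation: [0.67, 0.743, -0.0, -0.0]
wrist_force: [-0.4, -0.1, 0.2]
width: 0.0852
grip_force: 0.0
```

Emit:
carry_out(commands=[0,0,0,0,0,0,0,0,0,0,0,0,0,0,0,0,0,0,0,0,0,0,0,0], gripper=0.7, squeeze=30)

```text
time_s: 4.55
position: [0.4475, -0.1246, 0.023]
orientation: [0.67, 0.743, 0.0, 0.0]
wrist_force: [-1.6, -0.1, 7.3]
width: 0.0777
grip_force: 38.0
```

Run:
```python
from h import *
now()
im,d=get_image('wrist');save('w3.png',im)
```

```text
t 4.55 p [ 0.4475 -0.1246  0.023 ] yaw 5.9 tilt 0.05 F [-1.6 -0.1  7.3] w 0.0777 g 38.0 j [-0.45  0.26  0.69  2.16 -0.23  0.79  0.49]
```

Run:
```python
from h import *
plan(.6013,-.0732,.0225,2.65,7)
```

```text
0.005, 0.0226, 0.0001, 0.01, -0.0, 0.46,
0.0052, 0.0226, 0.0001, 0.01, -0.0, 0.46,
0.0054, 0.0225, 0.0001, 0.01, -0.0, 0.46,
0.0056, 0.0225, 0.0001, 0.01, -0.0, 0.46,
0.0058, 0.0224, 0.0001, 0.01, -0.0, 0.46,
0.006, 0.0224, 0.0001, 0.01, -0.0, 0.46,
0.0061, 0.0223, 0.0001, 0.01, -0.0, 0.46,
dist 0.1621242654874722
```

Emit:
carry_out(commands=[0.005,0.0226,0,0,0,0.46,0.005,0.0226,0,0,0,0.46,0.0054,0.0225,0,0,0,0.46,0.0056,0.0225,0,0,0,0.46,0.006,0.0225,0,0,0,0.46,0.006,0.0224,0,0,0,0.46,0.006,0.0223,0,0,0,0.46,0,0,0,0,0,0])

```text
time_s: 5.4
position: [0.6041, -0.0721, 0.0231]
orientation: [0.69, 0.724, 0.001, 0.001]
wrist_force: [4.6, 3.1, 3.7]
width: 0.0772
grip_force: 38.0
```

Run:
```python
from h import *
now();plan(.5916,.1366,.0228,2.65,8)
```

```text
t 5.4 p [ 0.6041 -0.0721  0.0231] yaw 2.77 tilt 0.18 F [4.6 3.1 3.7] w 0.0772 g 38.0 j [-0.44  0.53  0.61  1.82 -0.37  0.91  0.39]
0.0261, -0.0003, 0.0, 0.02, 0.0, 0.02,
0.0261, -0.0003, 0.0, 0.02, 0.0, 0.02,
0.0261, -0.0003, 0.0, 0.02, 0.0, 0.02,
0.0261, -0.0003, 0.0, 0.02, 0.0, 0.02,
0.0261, -0.0003, 0.0, 0.02, 0.0, 0.02,
0.0261, -0.0003, 0.0, 0.02, 0.0, 0.02,
0.0261, -0.0003, 0.0, 0.02, 0.0, 0.02,
0.0261, -0.0003, 0.0, 0.02, 0.0, 0.02,
dist 0.20911968479529075
```

Emit:
carry_out(commands=[0.026,-0.0003,0,0,0,0,0.026,-0.0003,0,0,0,0,0.026,-0.0003,0,0,0,0,0.026,-0.0003,0,0,0,0,0.026,-0.0003,0,0,0,0,0.026,-0.0003,0,0,0,0,0.026,-0.0003,0,0,0,0,0.026,-0.0003,0,0,0,0])

```text
time_s: 6.2
position: [0.589, 0.133, 0.023]
orientation: [0.691, 0.723, -0.0, 0.001]
wrist_force: [1.2, -6.6, 5.7]
width: 0.0775
grip_force: 38.2
```

Emit:
carry_out(commands=[0,0,0,0,0,0])

```text
time_s: 6.3
position: [0.5887, 0.1383, 0.023]
orientation: [0.689, 0.725, 0.001, -0.0]
wrist_force: [0.6, 6.2, 4.3]
width: 0.0772
grip_force: 38.0
```

Run:
```python
from h import *
o=now();im,d=get_image('wrist');save('w4.png',im);np.savez('/tmp/w4.npz',im=im,d=d,p=o['position'],q=o['orientation'])
P=cloud('wrist',d,o)
k=(P[...,2]>.025)&(P[...,2]<.042)&(d>0)
# pedal front part edges & rail inner edges at several y
for y in (.15,.18,.2,.22,.24,.26,.28,.30,.32):
    s=(abs(P[...,1]-y)<.0015)&k; xs=np.sort(P[s][:,0])*1000
    if len(xs): 
        g=np.where(np.diff(xs)>4)[0]; print(y,np.round(np.split(xs,g+1)[0][[0,-1]]) if 0 else [ (round(a[0],1),round(a[-1],1)) for a in np.split(xs,g+1)])
```

```text
t 6.3 p [0.5887 0.1383 0.023 ] yaw 2.92 tilt 0.12 F [0.6 6.2 4.3] w 0.0772 g 38.0 j [-0.77  0.51  0.58  1.82 -0.35  0.91  0.03]
0.15 [(np.float64(549.8), np.float64(556.2)), (np.float64(619.7), np.float64(639.6)), (np.float64(678.0), np.float64(680.5))]
0.18 [(np.float64(547.3), np.float64(554.7)), (np.float64(618.1), np.float64(625.7)), (np.float64(664.6), np.float64(667.5))]
0.2 [(np.float64(512.2), np.float64(624.4)), (np.float64(655.5), np.float64(658.1))]
0.22 [(np.float64(511.0), np.float64(524.1)), (np.float64(529.6), np.float64(576.7)), (np.float64(592.4), np.float64(623.2)), (np.float64(641.2), np.float64(643.2))]
0.24 [(np.float64(535.3), np.float64(542.4)), (np.float64(629.8), np.float64(636.5))]
```

View pics/w4.png

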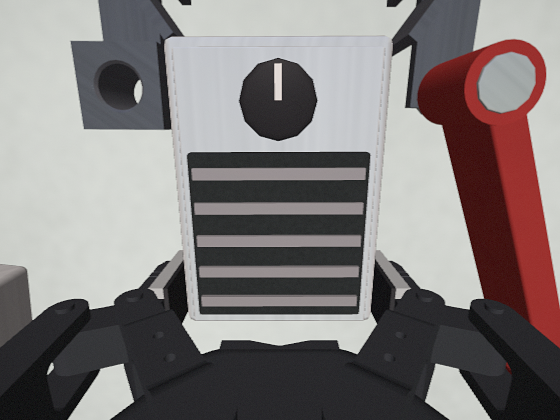

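Run:
```python
from h import *
z=np.load('/tmp/w4.npz');o=dict(position=z['p'],orientation=z['q'])
l=ray('wrist',119,85,.03,o);h=ray('wrist',510,83,.048,o);print(l,h,np.hypot(*(h-l)[:2]),np.degrees(np.arctan2(*(h-l)[[1,0]])))
pl=ray('wrist',166,40,.036,o);pr=ray('wrist',391,40,.036,o);ql=ray('wrist',188,318,.036,o);qr=ray('wrist',373,318,.036,o)
print(pl,pr,ql,qr)
now()
```

```text
[0.52707345 0.21440047 0.03      ] [0.65486485 0.2195408  0.048     ] 0.12789474100922985 2.303446221737446
[0.5466485  0.22863761 0.036     ] [0.62075185 0.23249736 0.036     ] [0.55133439 0.12365725 0.036     ] [0.62856704 0.12767036 0.036     ]
t 6.35 p [0.5888 0.1375 0.023 ] yaw 2.85 tilt 0.14 F [-0.2  5.   3.3] w 0.0773 g 38.0 j [-0.76  0.51  0.58  1.82 -0.35  0.91  0.03]
```

The wrist view shows the pedal held between the pads, with its front edge at row 40, the lug hole at (119,85) and the hinge at (510,83). The pedal sits about 3.5 mm to the −x side of the bay axis and is turned about 0.7° too far, so I'll correct that and then go in.

Emit:
carry_out(commands=[0,0.0035,0,0,0,0.7,0.01,0,0,0,0,0,0.012,0,0,0,0,0,0.012,0,0,0,0,0,0.012,0,0,0,0,0,0,0,0,0,0,0])

```text
time_s: 6.95
position: [0.591, 0.1809, 0.023]
orientation: [0.695, 0.719, 0.0, 0.0]
wrist_force: [0.3, 0.5, 3.8]
width: 0.0771
grip_force: 38.1
```

Run:
```python
from h import *
now()
im,d=get_image('top');save('t5.png',im)
```

```text
t 6.95 p [0.591  0.1809 0.023 ] yaw 2.02 tilt 0.06 F [0.3 0.5 3.8] w 0.0771 g 38.1 j [-0.82  0.54  0.58  1.79 -0.36  0.92 -0.05]
```

Emit:
carry_out(commands=[0,0,0,0,0,0,0,0,0,0,0,0,0,0,0,0,0,0,-0.015,0,0,0,0,0,-0.02,0,-0.004,0,0,0,-0.02,0,-0.008,0,0,0], gripper=1.0)

```text
time_s: 7.6
position: [0.5923, 0.1226, 0.0343]
orientation: [0.695, 0.719, -0.001, 0.0]
wrist_force: [0.7, -1.5, -0.4]
width: 0.0855
grip_force: 0.0
```

Emit:
carry_out(commands=[0,0,0,0,0,0,0,0,0,0,0,0,0,0,0,0,0,0,0,0,0,0,0,0,0,0,0,0,0,0,0,0,0,0,0,0,0,0,0,0,0,0], gripper=0.0)

```text
time_s: 8.3
position: [0.5926, 0.1258, 0.0342]
orientation: [0.695, 0.719, -0.0, -0.0]
wrist_force: [0.6, 0.1, 0.2]
width: -0.0001
grip_force: 0.0
```

Run:
```python
from h import *
o=now()
im,d=get_image('wrist');save('w6.png',im);np.savez('/tmp/w6.npz',im=im,d=d,p=o['position'],q=o['orientation'])
```

```text
t 8.3 p [0.5926 0.1258 0.0342] yaw 2.01 tilt 0.01 F [0.6 0.1 0.2] w -0.0001 g 0.0 j [-0.76  0.5   0.6   1.81 -0.34  0.93  0.03]
```

View pics/w6.png

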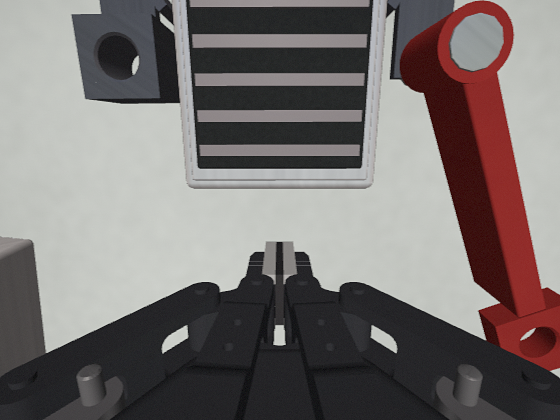

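The view shows pedal B entering the bay with its rear edge at row 185, and the shut fingers behind it at (280,260). I'll push it in.

Emit:
carry_out(commands=[0.015,0,0,0,0,0,0.012,0,0,0,0,0,0.012,0,0,0,0,0,0.012,0,0,0,0,0,0.012,0,0,0,0,0,0.012,0,0,0,0,0,0.012,0,0,0,0,0])

```text
time_s: 9.05
position: [0.5896, 0.2134, 0.0343]
orientation: [0.695, 0.719, -0.0, 0.0]
wrist_force: [0.9, -4.8, 0.8]
width: -0.0
grip_force: 2.0
```

Emit:
carry_out(commands=[0.006,0,0,0,0,0,0.005,0,0,0,0,0,0.004,0,0,0,0,0,0,0,0,0,0,0])

```text
time_s: 9.45
position: [0.5891, 0.2283, 0.0343]
orientation: [0.695, 0.719, 0.0, -0.0]
wrist_force: [0.6, -0.1, -0.0]
width: -0.0003
grip_force: 0.2
```

```bash
cat > ped.py <<'E'
from h import *
o=now();im,d=get_image('wrist');np.savez('/tmp/w7.npz',im=im,d=d,p=o['position'],q=o['orientation']);save('w7.png',im)
im,d=get_image('top');P=cloud('top',d);save('t7.png',im)
m=(P[...,2]>.031)&(P[...,2]<.056)&(abs(P[...,0]-.585)<.036)&(P[...,1]>.2)&(P[...,1]<.37)
ys=np.sort(P[m][:,1]);print(len(ys),ys[[0,5,-6,-1]])
E
python3 ped.py
```

```text
t 9.45 p [0.5891 0.2283 0.0343] yaw 2.0 tilt 0.03 F [ 0.6 -0.1 -0. ] w -0.0003 g 0.2 j [-0.88  0.54  0.57  1.74 -0.35  0.96 -0.13]Traceback (most recent call last):
  File "ped.py", line 5, in <module>
    ys=np.sort(P[m][:,1]);print(len(ys),ys[[0,5,-6,-1]])
                                        ~~^^^^^^^^^^^^^
IndexError: index 0 is out of bounds for axis 0 with size 0
```

Emit:
carry_out(commands=[0.003,0,0,0,0,0,0.003,0,0,0,0,0,0.002,0,0,0,0,0,0,0,0,0,0,0])

```text
time_s: 9.95
position: [0.5897, 0.232, 0.0343]
orientation: [0.696, 0.718, -0.001, 0.002]
wrist_force: [2.0, -11.0, 1.4]
width: 0.0001
grip_force: 5.6
```

Emit:
carry_out(commands=[0.002,0,0,0,0,0,0.002,0,0,0,0,0,0,0,0,0,0,0])

```text
time_s: 10.25
position: [0.5898, 0.2322, 0.0343]
orientation: [0.697, 0.717, -0.003, 0.003]
wrist_force: [-1.2, -20.9, 5.5]
width: -0.0
grip_force: 10.6
```

Emit:
carry_out(commands=[-0.02,0,0,0,0,0,-0.03,0,-0.01,0,0,0,0,0,-0.04,0,0,0,0,0,-0.04,0,0,0,-0.02,0,-0.03,0,0,0,-0.02,0,0,0,0,0,0,0,0,0,0,0])

```text
time_s: 10.95
position: [0.5926, 0.1468, 0.1558]
orientation: [0.696, 0.718, 0.001, 0.0]
wrist_force: [-0.6, 0.8, -0.7]
width: 0.0001
grip_force: 0.0
```

```bash
python3 ped.py
python3 - <<'E'
from h import *
z=np.load('/tmp/w7.npz');o=dict(position=z['p'],orientation=z['q']);d=z['d'];P=cloud('wrist',d,o)
m=(P[...,2]>.031)&(P[...,2]<.056)&(abs(P[...,0]-.587)<.05)&(P[...,1]>.2)&(P[...,1]<.34)&(d>0)
n,l,s,c=cv2.connectedComponentsWithStats(m.astype(np.uint8));i=1+s[1:,4].argmax()
print(s[i],cv2.minAreaRect((P[l==i][:,:2]*1000).astype(np.float32)))
for y in (.26,.28,.3):
    q=np.sort(P[(l==i)&(abs(P[...,1]-y)<.0015)][:,0]);print(y,q[[0,-1]])
A=np.radians(2.5);h=np.array([.6548,.2212]);Rm=np.array([[np.cos(A),-np.sin(A)],[np.sin(A),np.cos(A)]])
for th,k in [(111.7,.045),(111.7,.02)]:
    t=np.radians(th);print(th,h+Rm@(.08*np.array([-np.cos(t),-np.sin(t)])+k*np.array([np.sin(t),-np.cos(t)])))
plan(.7290,.167,.13,2.5,4)
E
```

```text
t 10.95 p [0.5926 0.1468 0.1558] yaw 1.78 tilt 0.14 F [-0.6  0.8 -0.7] w 0.0001 g 0.0 j [-0.85  0.37  0.66  1.71 -0.24  1.15 -0.08]
[ 224    0  110   84 8790] ((588.5189819335938, 269.80657958984375), (78.26936340332031, 54.249916076660156), 2.499072313308716)
0.26 [0.54994831 0.62752035]
0.28 [0.54958926 0.62667353]
0.3 [0.62616813 0.62616813]
111.7 [0.72863925 0.16667693]
111.7 [0.70583625 0.15642885]
0.0031, 0.0345, 0.006, -0.0, -0.02, -0.13,
0.003, 0.0345, 0.006, -0.0, -0.02, -0.13,
0.0029, 0.0345, 0.006, -0.0, -0.02, -0.13,
0.0028, 0.0345, 0.006, -0.0, -0.02, -0.13,
dist 0.14057365311095849Traceback (most recent call last):
  File "ped.py", line 5, in <module>
    ys=np.sort(P[m][:,1]);print(len(ys),ys[[0,5,-6,-1]])
                                        ~~^^^^^^^^^^^^^
IndexError: index 0 is out of bounds for axis 0 with size 0
```

View pics/w7.png

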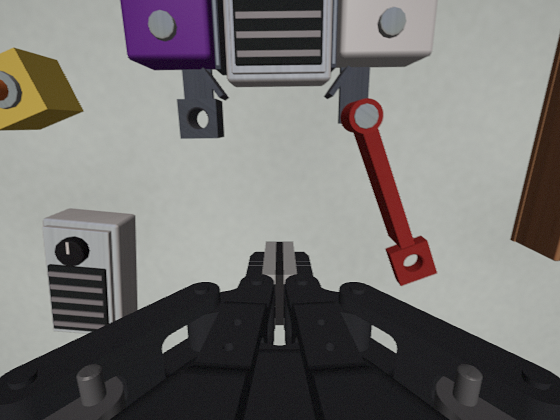

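Pedal B is in the bay: its rear edge is at y ≈ 0.243 (image row 83) and its yaw of 2.5° matches the rack. The gate runs from the hinge at (367,115) to the eye at (411,262). I'll move to the gate's outer side.

Emit:
carry_out(commands=[0.003,0.0345,0.006,0,0,0,0.003,0.0345,0.006,0,0,0,0.003,0.0345,0.006,0,0,0,0.003,0.0345,0.006,0,0,0,0,0,0.03,0,0,-0.5,0,0,0,0,0,0])

```text
time_s: 11.65
position: [0.7268, 0.1674, 0.0942]
orientation: [0.691, 0.723, -0.003, -0.002]
wrist_force: [-1.1, 0.9, -0.8]
width: 0.0003
grip_force: 0.0
```

Emit:
carry_out(commands=[0,0,0.03,0,0,0,0,0,0.025,0,0,0,0,0,0.01,0,0,0,0,0,0,0,0,0])

```text
time_s: 12.05
position: [0.7279, 0.1672, 0.0342]
orientation: [0.691, 0.722, -0.001, -0.001]
wrist_force: [0.2, -1.3, 1.2]
width: -0.0
grip_force: 0.0
```

Run:
```python
from h import *
o=now()
A=np.radians(2.5);h=np.array([.6548,.2212]);Rm=np.array([[np.cos(A),-np.sin(A)],[np.sin(A),np.cos(A)]])
m=R.from_quat(o['orientation']).as_matrix();p=o['position'][:2]
for th in range(105,-1,-7):
    t=np.radians(th);q=h+Rm@(.08*np.array([-np.cos(t),-np.sin(t)])+.02*np.array([np.sin(t),-np.cos(t)]))
    dl=np.array([*(q-p),0]);print(th,np.round(q,4),np.round((m.T@dl)[:2],4));p=q
```

```text
t 12.05 p [0.7279 0.1672 0.0342] yaw 2.52 tilt 0.17 F [ 0.2 -1.3  1.2] w -0.0 g 0.0 j [-0.65  0.76  0.57  1.41 -0.43  1.1   0.03]
105 [0.6979 0.1509] [-0.0149 -0.0306]
98 [0.689  0.1462] [-0.0043 -0.0091]
91 [0.6796 0.1426] [-0.0032 -0.0095]
84 [0.6699 0.1401] [-0.002  -0.0099]
77 [0.6599 0.1389] [-0.0008 -0.01  ]
70 [0.6498 0.1389] [ 0.0004 -0.0101]
63 [0.6398 0.1401] [ 0.0017 -0.0099]
56 [0.6301 0.1425] [ 0.0029 -0.0097]
49 [0.6207 0.1461] [ 0.004  -0.0092]
42 [0.6118 0.1509] [ 0.0051 -0.0087]
35 [0.6035 0.1566] [ 0.0061 -0.008 ]
28 [0.596  0.1634] [ 0.0071 -0.0072]
21 [0.5894 0.171 ] [ 0.0079 -0.0063]
14 [0.5838 0.1793] [ 0.0086 -0.0053]
7 [0.5792 0.1883] [ 0.0092 -0.0042]
0 [0.5757 0.1977] [ 0.0096 -0.003 ]
```

Emit:
carry_out(commands=[-0.008,-0.015,0,0,0,0,-0.007,-0.0155,0,0,0,0,-0.0043,-0.0091,0,0,0,0,-0.0032,-0.0095,0,0,0,0,-0.002,-0.0099,0,0,0,0,-0.0008,-0.01,0,0,0,0,0.0004,-0.0101,0,0,0,0,0.0017,-0.01,0,0,0,0])

```text
time_s: 12.85
position: [0.6406, 0.1393, 0.0353]
orientation: [0.692, 0.722, -0.0, 0.0]
wrist_force: [0.3, 0.5, -0.7]
width: -0.0004
grip_force: 0.4
```

Emit:
carry_out(commands=[0.0029,-0.0097,0,0,0,0,0.004,-0.0092,0,0,0,0,0.0051,-0.0087,0,0,0,0,0.0061,-0.008,0,0,0,0,0.0071,-0.0072,0,0,0,0,0.0079,-0.0063,0,0,0,0,0.0086,-0.0053,0,0,0,0,0,0,0,0,0,0])

```text
time_s: 13.65
position: [0.5841, 0.1808, 0.0351]
orientation: [0.691, 0.723, -0.0, -0.001]
wrist_force: [0.3, 0.9, -0.6]
width: -0.0004
grip_force: 0.0
```

Run:
```python
from h import *
o=now();im,d=get_image('wrist');save('w8.png',im)
H,S,V=cv2.split(cv2.cvtColor(im,cv2.COLOR_RGB2HSV));m=((H<6)|(H>174))&(S>140)&(V>50)
v,u=np.where(m);print(len(u),u.min(),u.max(),v.min(),v.max())
P=cloud('wrist',d,o);q=P[m&(d>0)&(P[...,2]>.04)];print(cv2.minAreaRect((q[:,:2]*1000).astype(np.float32)))
```

```text
t 13.65 p [0.5841 0.1808 0.0351] yaw 2.62 tilt 0.07 F [ 0.3  0.9 -0.6] w -0.0004 g 0.0 j [-0.85  0.51  0.6   1.8  -0.35  0.94 -0.05]
19327 101 500 163 311
((590.4921875, 203.779052734375), (157.1944580078125, 32.16881561279297), 16.613861083984375)
```

Emit:
carry_out(commands=[0.0092,-0.0042,0,0,0,0,0.0096,-0.003,0,0,0,0,0.003,0,0,0,0,0,0,0,0,0,0,0])

```text
time_s: 14.1
position: [0.5766, 0.1994, 0.0352]
orientation: [0.692, 0.722, -0.001, 0.0]
wrist_force: [-1.3, -4.1, 1.5]
width: -0.0002
grip_force: 2.1
```

Emit:
carry_out(commands=[0.003,0,0,0,0,0,0.002,0,0,0,0,0,0,0,0,0,0,0])

```text
time_s: 14.4
position: [0.5765, 0.1996, 0.0351]
orientation: [0.693, 0.721, -0.003, 0.001]
wrist_force: [-2.8, -17.6, 8.0]
width: 0.0002
grip_force: 8.5
```

```bash
cat > gate.py <<'E'
from h import *
o=now();im,d=get_image('wrist');save('w8.png',im);np.savez('/tmp/w8.npz',im=im,d=d,p=o['position'],q=o['orientation'])
H,S,V=cv2.split(cv2.cvtColor(im,cv2.COLOR_RGB2HSV));m=((H<6)|(H>174))&(S>140)&(V>50)
P=cloud('wrist',d,o);q=P[m&(d>0)&(P[...,2]>.04)];print(cv2.minAreaRect((q[:,:2]*1000).astype(np.float32)))
E
python3 gate.py
```

```text
t 14.4 p [0.5765 0.1996 0.0351] yaw 2.26 tilt 0.38 F [ -2.8 -17.6   8. ] w 0.0002 g 8.5 j [-0.89  0.51  0.61  1.8  -0.35  0.94 -0.09]
((587.5699462890625, 252.3282928466797), (157.95376586914062, 102.61955261230469), 2.702554702758789)
```

Emit:
carry_out(commands=[-0.02,0,0,0,0,0,-0.03,0,-0.01,0,0,0,0,-0.01,-0.04,0,0,0,0,-0.02,-0.045,0,0,0,0,-0.02,-0.045,0,0,0,0,0,0,0,0,0,0,0,0,0,0,0], gripper=0.6)

```text
time_s: 15.15
position: [0.5292, 0.1541, 0.1766]
orientation: [0.691, 0.723, 0.002, -0.0]
wrist_force: [-0.8, 0.6, -0.7]
width: 0.0513
grip_force: 0.0
```

```bash
python3 gate.py
python3 - <<'E'
from h import *
z=np.load('/tmp/w8.npz');im,d=z['im'],z['d'];o=dict(position=z['p'],orientation=z['q']);P=cloud('wrist',d,o)
H,S,V=cv2.split(cv2.cvtColor(im,cv2.COLOR_RGB2HSV));m=((H<6)|(H>174))&(S>140)&(V>50)
mt=m&(P[...,2]>.04)
pl=mt&(P[...,0]<.548);print('plate',cv2.minAreaRect((P[pl][:,:2]*1000).astype(np.float32)),np.median(P[pl][:,2]))
v,u=np.where(pl);print(u.min(),u.max(),v.min(),v.max())
c,hi=cv2.findContours(m.astype(np.uint8),cv2.RETR_CCOMP,cv2.CHAIN_APPROX_NONE)
for k,h in zip(c,hi[0]):
    if h[3]>=0 and len(k)>12: e=cv2.fitEllipse(k);print('hole',e,ray('wrist',*e[0],.046,o))
E
```

```text
t 15.15 p [0.5292 0.1541 0.1766] yaw 2.55 tilt 0.18 F [-0.8  0.6 -0.7] w 0.0513 g 0.0 j [-0.98  0.21  0.71  1.83 -0.15  1.15 -0.18]
((587.7531127929688, 252.0564422607422), (157.46192932128906, 101.56832885742188), 2.780799150466919)
plate ((527.9613647460938, 249.13375854492188), (37.3730583190918, 101.4718246459961), 2.564681053161621) 0.045404032431096086
258 469 11 151
hole ((278.5827941894531, 130.94932556152344), (19.569774627685547, 20.456140518188477), 3.21004319190979) [0.52612235 0.21444996 0.046     ]
hole ((437.07183837890625, 131.41912841796875), (22.342885971069336, 25.32715606689453), 52.29415512084961) [0.65417531 0.21993313 0.046     ]
```

View pics/w8.png

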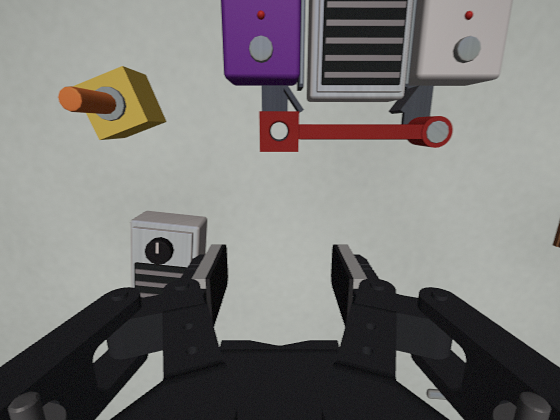

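The view shows the gate shut, with the eye at (279,131) and the hinge at (437,131). The pin handle top is at (70,98) and the collar at (107,103). The eye measures (0.526, 0.2145), which agrees with the lug. Next is the pin.

```bash
cat > pin.py <<'E'
from h import *
import sys
z=np.load(sys.argv[1]);im,d=z['im'],z['d'];o=dict(position=z['p'],orientation=z['q']);P=cloud('wrist',d,o)
H,S,V=cv2.split(cv2.cvtColor(im,cv2.COLOR_RGB2HSV))
m=(H<18)&(H>5)&(S>140)&(V>60)&(abs(P[...,0]-.39)<.05)&(abs(P[...,1]-.23)<.05)
top=m&(P[...,2]>.0905);e=ell(top);print('top',e,P[top][:,2].mean(),ray('wrist',*e[0],.094,o))
h=(H>18)&(H<35)&(S>100)&(abs(P[...,2]-.044)<.006)&(abs(P[...,0]-.39)<.05)&(abs(P[...,1]-.23)<.05);print('holder',cv2.minAreaRect((P[h][:,:2]*1000).astype(np.float32)),np.median(P[h][:,2]))
E
python3 pin.py /tmp/w1.npz;python3 pin.py /tmp/w8.npz;python3 - <<'E'
from h import *
plan(.394,.195,.2,2.5,4)
E
```

```text
top ((140.6337127685547, 179.66282653808594), (15.042774200439453, 16.960163116455078), 104.24891662597656) 0.09318936885968357 [0.39263643 0.23042188 0.094     ]
holder ((391.4609069824219, 229.90255737304688), (45.110897064208984, 43.34419250488281), 22.89474105834961) 0.043468628629141665
top ((71.5185317993164, 98.59151458740234), (22.36418914794922, 27.05314064025879), 127.41705322265625) 0.09320380009546306 [0.39300917 0.22941806 0.094     ]
holder ((391.3388671875, 229.53927612304688), (45.13065719604492, 44.39276123046875), 22.173246383666992) 0.04342597595633188
0.0118, -0.0332, -0.0062, 0.0, -0.01, 0.01,
0.0118, -0.0332, -0.0062, 0.0, -0.01, 0.01,
0.0118, -0.0332, -0.0062, 0.0, -0.01, 0.01,
0.0118, -0.0332, -0.0062, 0.0, -0.01, 0.01,
dist 0.14306090993489007
```

Emit:
carry_out(commands=[0.012,-0.033,-0.006,0,0,0,0.012,-0.033,-0.006,0,0,0,0.012,-0.033,-0.006,0,0,0,0.012,-0.033,-0.006,0,0,0,0,0,0,0,0,0,0,0,0,0,0,0])

```text
time_s: 15.8
position: [0.3946, 0.1955, 0.1986]
orientation: [0.691, 0.723, -0.001, -0.0]
wrist_force: [0.3, -0.0, 0.4]
width: 0.0512
grip_force: 0.0
```

```bash
python3 - <<'E'
from h import *
o=now();im,d=get_image('wrist');save('w9.png',im);np.savez('/tmp/w9.npz',im=im,d=d,p=o['position'],q=o['orientation'])
plan(.3922,.2298,.13,2.5,3)
E
python3 pin.py /tmp/w9.npz
```

```text
t 15.8 p [0.3946 0.1955 0.1986] yaw 2.57 tilt 0.07 F [ 0.3 -0.   0.4] w 0.0512 g 0.0 j [-1.18 -0.11  0.59  2.04  0.06  1.19 -0.57]
0.0117, -0.0005, 0.0229, -0.01, 0.02, -0.0,
0.0116, -0.0005, 0.0229, -0.01, 0.02, -0.0,
0.0116, -0.0005, 0.0229, -0.01, 0.02, -0.0,
dist 0.0769665461982761
top ((277.0829772949219, 166.49046325683594), (19.010059356689453, 19.85328483581543), 0.4208984673023224) 0.09392544935377363 [0.39126007 0.2301239  0.094     ]
holder ((391.0469055175781, 229.5797882080078), (43.56524658203125, 44.0034065246582), 22.53563690185547) 0.043388678005171766
```

Emit:
carry_out(commands=[0.0116,-0.0008,0.023,0,0,0,0.0116,-0.0008,0.023,0,0,0,0.0116,-0.0008,0.022,0,0,0,0,0,0,0,0,0,0,0,0,0,0,0])

```text
time_s: 16.35
position: [0.3918, 0.2288, 0.131]
orientation: [0.692, 0.722, -0.001, 0.001]
wrist_force: [-0.2, -0.5, 0.5]
width: 0.051
grip_force: 0.0
```

Run:
```python
from h import *
now();plan(.3913,.2299,.072,2.5,3)
```

```text
t 16.35 p [0.3918 0.2288 0.131 ] yaw 2.41 tilt 0.15 F [-0.2 -0.5  0.5] w 0.051 g 0.0 j [-1.21  0.02  0.59  2.09 -0.01  1.04 -0.57]
0.0004, -0.0001, 0.0197, -0.01, 0.05, -0.03,
0.0004, -0.0001, 0.0197, -0.01, 0.05, -0.03,
0.0004, -0.0001, 0.0197, -0.01, 0.05, -0.03,
dist 0.059051854008332655
```

Emit:
carry_out(commands=[0.0004,0,0.02,0,0,0,0.0004,0,0.02,0,0,0,0.0003,-0.0003,0.019,0,0,0,0,0,0,0,0,0,0,0,0,0,0,0])

```text
time_s: 16.85
position: [0.3917, 0.2306, 0.0734]
orientation: [0.692, 0.722, 0.0, 0.0]
wrist_force: [-0.2, -0.1, 0.0]
width: 0.0515
grip_force: 0.0
```

Emit:
carry_out(commands=[0,0,0,0,0,0,0,0,0,0,0,0,0,0,0,0,0,0,0,0,0,0,0,0,0,0,0,0,0,0,0,0,0,0,0,0], gripper=0.0, squeeze=60)

```text
time_s: 17.45
position: [0.3914, 0.2313, 0.0734]
orientation: [0.692, 0.722, 0.001, -0.0]
wrist_force: [-1.3, -0.7, 8.0]
width: 0.0144
grip_force: 58.3
```

Emit:
carry_out(commands=[0,0,-0.01,0,0,0,0,0,-0.01,0,0,0,0,0,-0.015,0,0,0,0,0,-0.02,0,0,0,0,0,-0.02,0,0,0,0,0,-0.02,0,0,0,0,0,0,0,0,0])

```text
time_s: 18.15
position: [0.3922, 0.2319, 0.1705]
orientation: [0.692, 0.722, 0.003, -0.0]
wrist_force: [0.0, 1.4, -1.1]
width: 0.0146
grip_force: 58.4
```

Run:
```python
from h import *
o=now();im,d=get_image('wrist');save('w10.png',im);np.savez('/tmp/w10.npz',im=im,d=d,p=o['position'],q=o['orientation'])
plan(.5264,.2145,.14,2.5,5)
```

```text
t 18.15 p [0.3922 0.2319 0.1705] yaw 2.47 tilt 0.29 F [ 0.   1.4 -1.1] w 0.0146 g 58.4 j [-1.22 -0.04  0.59  2.05  0.02  1.12 -0.6 ]
-0.0046, 0.0268, 0.0058, 0.02, -0.03, -0.0,
-0.0046, 0.0268, 0.0058, 0.02, -0.03, -0.0,
-0.0046, 0.0268, 0.0058, 0.02, -0.03, -0.0,
-0.0046, 0.0268, 0.0058, 0.02, -0.03, -0.0,
-0.0046, 0.0268, 0.0058, 0.02, -0.03, -0.0,
dist 0.13899839571545589
```

View pics/w10.png

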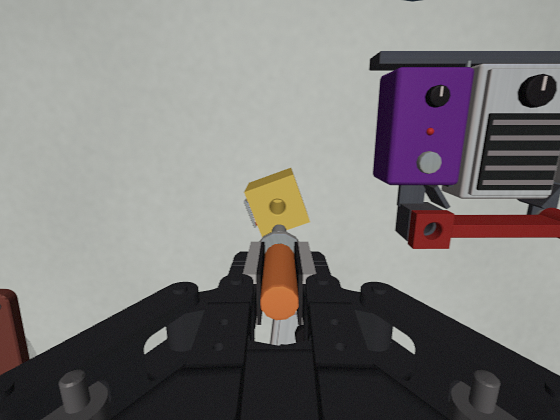

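The wrist view shows the pin held between the pads, with its handle top at (281,300) and its tip near (279,228) above the empty bore. The gate eye is at (431,229).

Run:
```python
from h import *
z=np.load('/tmp/w10.npz');im,d=z['im'],z['d'];o=dict(position=z['p'],orientation=z['q']);P=cloud('wrist',d,o)
H,S,V=cv2.split(cv2.cvtColor(im,cv2.COLOR_RGB2HSV))
m=box((H<18)&(H>3)&(S>140)&(V>60),255,305,240,325);q=P[m&(d>0)];print(q[:,2].max())
t=m&(P[...,2]>q[:,2].max()-.004);e=ell(t);print('top',e,ray('wrist',*e[0],o['position'][2]+.0206,o)-o['position'])
print('tip',ray('wrist',279,228,o['position'][2]-.0694,o)-o['position'])
for v in range(222,262,3): print(v,im[v,262:298:3].mean(-1).astype(int),np.round(P[v,279]*1000))
e=(427,230)
m=((H<6)|(H>174))&(S>140)&(V>50)
c,hi=cv2.findContours(m.astype(np.uint8),cv2.RETR_CCOMP,cv2.CHAIN_APPROX_NONE)
for k,h in zip(c,hi[0]):
    if h[3]>=0 and len(k)>12: e=cv2.fitEllipse(k);print('hole',e,ray('wrist',*e[0],.046,o))
```

```text
0.19219496117762713
top ((279.15704345703125, 301.00079345703125), (35.67761993408203, 38.425331115722656), 81.7004623413086) [-7.20106616e-05  1.71569157e-05  2.06000000e-02]
tip [ 0.00014699 -0.00121946 -0.0694    ]
222 [144 145 144 143 144 144 144 144 145 144 144 144] [393. 216.  43.]
225 [143 143 143 144 135  98 102 120 144 144 144 143] [392. 235. 108.]
228 [143 144 145 148  87 102 105  95 130 142 176 184] [392. 235. 114.]
231 [145 143 145 127 102 121 117 101 133 186 184 183] [392. 243. 143.]
234 [143 134  97 124 144 145 144 148 131  97 177 185] [392. 242. 145.]
237 [131 121 141 141 142 140 141 142 140 141 121  99] [392. 241. 146.]
240 [138 138 140 137 143 138 142 141 140 139 139 143] [392. 239. 146.]
243 [ 19 129 142 136 145 132 109 144 142 138 142  17] [392. 237. 145.]
246 [ 18 118 139  99  88  88  88  88  81 135 142  12] [392. 238. 152.]
249 [ 28 121  71  82  88  89  86  88  85  80 143  11] [392. 238. 154.]
252 [27 86 77 84 87 88 90 88 85 82 78  7] [392. 239. 160.]
255 [22 52 77 84 88 90 89 88 87 81 70 11] [392. 238. 161.]
258 [15 63 78 86 89 88 91 90 86 84 74 10] [392. 238. 166.]
261 [10 70 80 87 89 90 91 88 88 81 68 11] [392. 238. 168.]
hole ((431.2389221191406, 228.53485107421875), (12.025108337402344, 19.396570205688477), 64.79080200195312) [0.52381947 0.21700121 0.046     ]
```

Emit:
carry_out(commands=[-0.0046,0.0268,0.004,0,0,0,-0.0046,0.0268,0.006,0,0,0,-0.0044,0.0268,0.006,0,0,0,-0.0044,0.0268,0.006,0,0,0,-0.0044,0.0268,0.006,0,0,0,0,0,0,0,0,0,0,0,0,0,0,0])

```text
time_s: 18.9
position: [0.5253, 0.2136, 0.1383]
orientation: [0.692, 0.722, -0.001, 0.0]
wrist_force: [0.1, 0.1, -0.5]
width: 0.0145
grip_force: 58.6
```

Run:
```python
from h import *
o=now();im,d=get_image('wrist');save('w11.png',im);np.savez('/tmp/w11.npz',im=im,d=d,p=o['position'],q=o['orientation'])
plan(.5263,.215,.125,2.5,1)
```

```text
t 18.9 p [0.5253 0.2136 0.1383] yaw 2.41 tilt 0.14 F [ 0.1  0.1 -0.5] w 0.0145 g 58.6 j [-1.04  0.29  0.68  1.83 -0.21  1.09 -0.24]
0.0008, 0.0015, 0.0136, -0.08, 0.05, -0.03,
dist 0.013740290657011066
```

View pics/w11.png

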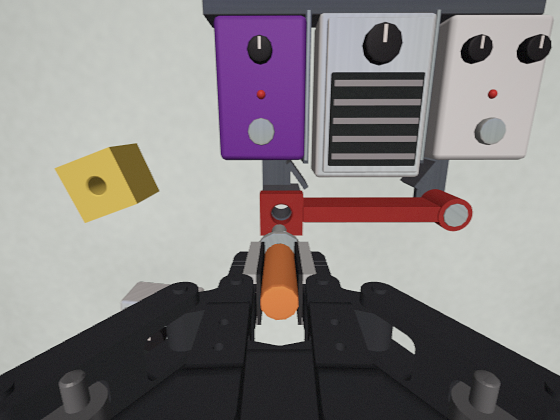

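The eye at (281,212) is in full view with the pin tip just below it at (279,228). The gate is still shut and the pedal is home. I'll re-measure the eye from here.

Run:
```python
from h import *
z=np.load('/tmp/w11.npz');im,d=z['im'],z['d'];o=dict(position=z['p'],orientation=z['q'])
H,S,V=cv2.split(cv2.cvtColor(im,cv2.COLOR_RGB2HSV));m=((H<6)|(H>174))&(S>140)&(V>50)
c,hi=cv2.findContours(m.astype(np.uint8),cv2.RETR_CCOMP,cv2.CHAIN_APPROX_NONE)
for k,h in zip(c,hi[0]):
    if h[3]>=0 and len(k)>12: e=cv2.fitEllipse(k);print('hole',e,ray('wrist',*e[0],.046,o), cv2.boundingRect(k))
print(ray('wrist',281.5,212,.046,o)); c4=[(261,191),(302,191),(303,234),(261,234)];print([ray('wrist',*p,.046,o).round(4)[:2] for p in c4])
print('tip',ray('wrist',279,228,o['position'][2]-.068,o)-o['position'])
for v in range(200,234,2): print(v,im[v,266:298:2].astype(int)[:,0])
```

```text
hole ((280.8507995605469, 211.8170928955078), (17.588571548461914, 21.28734016418457), 89.34769439697266) [0.52616841 0.21663656 0.046     ] (270, 203, 23, 19)
hole ((455.4847412109375, 214.76431274414062), (23.618852615356445, 26.99465560913086), 60.20164489746094) [0.65468351 0.22002755 0.046     ] (442, 202, 28, 26)
[0.52665158 0.21651765 0.046     ]
[array([0.5111, 0.2316]), array([0.5407, 0.2329]), array([0.5435, 0.2001]), array([0.5121, 0.1987])]
tip [-0.00020334 -0.00114207 -0.068     ]
200 [147 148 147 148 146 146 147 146 149 148 148 146 148 147 146 146]
202 [146 148 147 147 146 147 146 149 149 149 149 148 148 145 147 145]
204 [147 148 147 147 147 123 117 155 149 110 121 148 146 146 146 145]
206 [146 147 146 142 111 216 205 203 202 205 203  93 142 145 146 144]
208 [148 148 148  97  46  49 145 189 176 107  53  48  97 147 146 146]
210 [147 148 136  46  54  60  63  62  62  62  57  52  62 135 147 145]
212 [148 148 115  52  55  61  62  66  65  62  59  53  58 119 147 145]
214 [149 145 113  73  54  58  62  63  64  62  56  54  78 117 150 147]
216 [148 147 128  85  77  60  64  60  63  64  61  78  85 128 149 148]
218 [147 147 148  87  98  83  77  72  77  79  83 104  92 150 148 149]
220 [147 147 149 130 105 113 115 102 103 115 113 102 132 148 148 149]
222 [148 149 146 148 126 112 116 118 119 114 111 128 149 148 149 148]
224 [147 146 146 145 149 143 121 117 118 132 148 147 147 147 149 148]
226 [148 146 147 149 114 115 120 119 114 120 148 147 147 148 147 146]
228 [149 146 149 128 101 117 121 122 117 103 132 146 146 147 148 147]
230 [148 149 151  90 106 119 123 121 117 103 120 147 147 147 145 146]
232 [147 148 128 121 129 127 126 127 126 124 121 140 148 149 148 148]
```

Emit:
carry_out(commands=[0.002,0.0013,0,0,0,0,0,0,0.008,0,0,0,0,0,0.008,0,0,0,0,0,0,0,0,0])

```text
time_s: 19.35
position: [0.5258, 0.2164, 0.1219]
orientation: [0.691, 0.722, -0.001, -0.0]
wrist_force: [-0.4, 0.7, -0.3]
width: 0.0145
grip_force: 58.6
```

Run:
```python
from h import *
now();plan(.5265,.2156,.09,2.5,1)
```

```text
t 19.35 p [0.5258 0.2164 0.1219] yaw 2.51 tilt 0.12 F [-0.4  0.7 -0.3] w 0.0145 g 58.6 j [-1.03  0.32  0.67  1.84 -0.22  1.06 -0.23]
-0.0008, 0.0008, 0.0319, -0.11, 0.04, 0.01,
dist 0.03195241806791661
```

Emit:
carry_out(commands=[-0.0005,0.0006,0.006,0,0,0,0,0,0.007,0,0,0,0,0,0.007,0,0,0,0,0,0.006,0,0,0,0,0,0,0,0,0])

```text
time_s: 19.85
position: [0.527, 0.2156, 0.0962]
orientation: [0.692, 0.722, -0.001, -0.0]
wrist_force: [-0.5, -0.4, -0.4]
width: 0.0143
grip_force: 58.6
```

Emit:
carry_out(commands=[0,0,0.006,0,0,0,0,0,0.005,0,0,0,0,0,0.004,0,0,0,0,0,0,0,0,0])

```text
time_s: 20.25
position: [0.5272, 0.2158, 0.0817]
orientation: [0.692, 0.722, -0.0, -0.0]
wrist_force: [0.5, -0.6, -0.8]
width: 0.0143
grip_force: 58.6
```

Emit:
carry_out(commands=[0,0,0.003,0,0,0,0,0,0.002,0,0,0,0,0,0,0,0,0])

```text
time_s: 20.55
position: [0.5274, 0.2159, 0.0771]
orientation: [0.692, 0.722, -0.0, -0.0]
wrist_force: [0.9, -0.4, -0.8]
width: 0.0148
grip_force: 58.6
```

Emit:
carry_out(commands=[0,0,0.002,0,0,0,0,0,0.002,0,0,0,0,0,0,0,0,0])

```text
time_s: 20.85
position: [0.5278, 0.2161, 0.0751]
orientation: [0.692, 0.722, 0.0, -0.001]
wrist_force: [-7.9, -2.9, 20.3]
width: 0.0147
grip_force: 60.8
```

Emit:
carry_out(commands=[0,0,-0.001,0,0,0,0,0,0,0,0,0,0,0,0,0,0,0,0,0,0,0,0,0,0,0,0,0,0,0], gripper=0.5)

```text
time_s: 21.35
position: [0.5274, 0.2159, 0.0742]
orientation: [0.692, 0.722, -0.0, 0.0]
wrist_force: [0.4, 0.8, -0.0]
width: 0.0427
grip_force: 0.0
```

Emit:
carry_out(commands=[0,0,-0.015,0,0,0,0,0,-0.02,0,0,0,0,0,-0.02,0,0,0,-0.02,0,-0.03,0,0,0,-0.03,0,-0.03,0,0,0,0,0,0,0,0,0,0,0,0,0,0,0])

```text
time_s: 22.05
position: [0.5303, 0.1656, 0.1909]
orientation: [0.692, 0.722, 0.001, -0.0]
wrist_force: [0.2, 1.1, -1.5]
width: 0.0427
grip_force: 0.0
```

Run:
```python
from h import *
o=now();im,d=get_image('wrist');save('w12.png',im);P=cloud('wrist',d,o)
H,S,V=cv2.split(cv2.cvtColor(im,cv2.COLOR_RGB2HSV))
m=(H<18)&(H>5)&(S>140)&(V>60)&(abs(P[...,0]-.526)<.03)&(abs(P[...,1]-.215)<.03)&(d>0)
zt=P[m][:,2].max();t=m&(P[...,2]>zt-.003);e=ell(t);print(zt,e,ray('wrist',*e[0],.096,o))
q=((H<6)|(H>174))&(S>140)&(V>50)&(abs(P[...,2]-.046)<.005)&(P[...,0]>.55)&(P[...,0]<.64)&(P[...,1]<.23);f=cv2.fitLine((P[q][:,:2]*1000).astype(np.float32),cv2.DIST_L2,0,.01,.01).ravel();print(f,np.degrees(np.arctan2(f[1],f[0])))
```

```text
t 22.05 p [0.5303 0.1656 0.1909] yaw 2.39 tilt 0.15 F [ 0.2  1.1 -1.5] w 0.0427 g 0.0 j [-1.02  0.21  0.73  1.81 -0.15  1.18 -0.2 ]
0.09737780334948609 ((278.010986328125, 148.13116455078125), (19.085147857666016, 19.82155990600586), 20.617507934570312) [0.52748123 0.21481206 0.096     ]
[9.9890113e-01 4.6867065e-02 5.9540875e+02 2.1782652e+02] 2.6862688
```

View pics/w12.png

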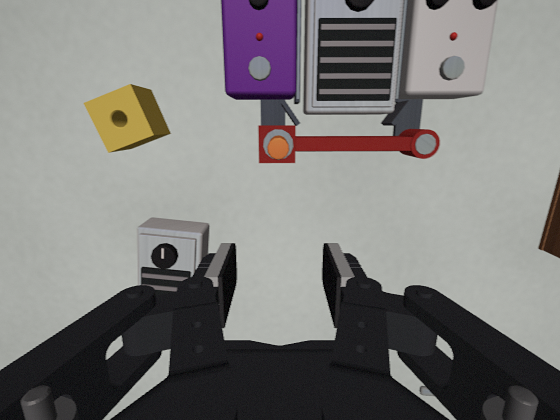

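The pin stands upright at (278,148) with its collar on the eye. Its top is at z ≈ 0.096 to 0.097, so the tip is about 6 mm above the bench. The gate is shut and the pedal is home, so I'm handing in.

```bash
python3 -c "
from rig import *
print(close_job())"
```

```text
the job is handed in; nothing more can be done
None
```

The job is handed in with no verdict returned: by my last camera and force checks, the 78 mm pedal is home in the bay, the gate is shut, and the pin is down through the eye and lug with its tip about 6 mm above the bench.

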